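Load the ware tray for the kiln, tall bottle last

TASK

Load the wooden ware tray for the kiln, low piece first so that the tall one never stands in the way: set the large clay lid flat, knob up, in the tray's wide bay and let go of it, then stand the tall clay bottle upright in the narrow bay beside it. Set both down gently on the tray's floor, do not drop them.

Things in the scene. Friction and masses are not known exactly. Their poses are not given: they have to be found in the camera images.
- tray: Plywood ware tray, fixed to the table, open above, 146 (x) by 244 (y) by 34 mm high overall. Floor 8 mm thick, all walls 8 mm thick, wall tops 34 mm above the table. One dividing wall across y splits it into a wide bay (+y side, 130 by 130 mm inside) and a narrow bay (-y side, 130 along x by 90 mm along y). Origin: centre of its underside, on the table; z up.
- wide_bay (a point): Centre of the wide bay's floor, on the floor's upper face (8 mm above the table); at (0, +49, 8) mm in the tray's frame, axes as the tray's.
- narrow_bay (a point): Centre of the narrow bay's floor, on the floor's upper face (8 mm above the table); at (0, -69, 8) mm in the tray's frame, axes as the tray's.
- lid: The large lid, unglazed red clay, about 0.17 kg, lying flat on the table, knob up: a disc 96 mm across and 10 mm thick, a low step 58 mm across up to 14 mm, and a round upright knob 26 mm across from 14 to 46 mm height. Origin: centre of the underside; z up through the knob. A look-alike small lid (64 mm across, knob 20 mm across, 34 mm high overall) lies near by.
- bottle: The tall bottle, unglazed red clay, about 0.28 kg, standing: round body 60 mm across up to 95 mm, shoulder narrowing to 118 mm, straight neck 30 mm across from 118 mm to the top at 165 mm. Origin: centre of the underside; z up. A look-alike short, wider bottle (68 mm across, 98 mm high) stands near by. Lids and bottles start on the robot's right (-y), their centres 120 mm apart or more.
Mind the look-alikes: they are no part of the job. Leave any purple look-alike of the bottle alone. What is shaped like the lid but purple is not meant.

How it is judged:
By the outcome, as a careful person would: the job done as asked, in the order asked, and still so for the second after the job is handed in, with the robot touching nothing.
It also fails if it takes over 72 s, if anything falls off the work surface, if the arm or the gripper's body presses on something with over 40 N, if the wrist force passes 120 N, or if a joint passes its speed limit or range.

ROBOT

A 7-joint arm with a two-finger parallel gripper is mounted at the origin on the work surface. World frame = base frame: x ahead of the robot, y to its left, z up, the work surface at z = 0. Lengths are in m, angles in rad, forces in N, time in s.
With the tool pointing down it reaches from about 0.375 to 0.925 m from the base axis. Payload 3.1 kg.
Tool frame: the origin (TCP) lies at the very end of the fingers, on their centre line; the grasp point (between the pads) lies 19 mm behind it (manip.pinch_z is the distance from the TCP to the grasp point, in m); x points along the fingers, y is the direction in which the jaws open and shut, and the axes are right-handed (so a half turn about x gives the same grasp; the last joint's range is limited). The gripper opens to 85 mm and grips with 20 to 120 N. Pads are 22 mm wide; open, the fingers measure 114 mm over their backs; the gripper's body (76 mm by 85 mm) begins 54 mm behind the grasp point. The pads swing forward as they close: fully open they stand 13 mm farther back than shut.
Start: joints at [1.123, 0.383, 0.044, 1.598, -0.018, 1.161, -0.05], TCP at [0.223, -0.611, 0.231] pointing down, gripper open.
Joint ranges: [-2.61, 2.61], [-0.41, 2.15], [-1.48, 1.57], [0, 2.5], [-1.57, 4.71], [0.05, 1.97], [-2.85, 2.85]. Speed limits (rad/s): [2.79, 2.79, 3.14, 3.14, 3.14, 3.14, 3.14].

INTERFACE

Orientations are given as [roll, pitch, yaw] about the fixed x, y, z axes, in that order (R = Rz(yaw) Ry(pitch) Rx(roll)).
In Python, from station import manip gives the robot as it stands.
- The arm moves only by the tool drive_tool, never from a script. Its argument "rows" is a list of rows, each an object of numbers: "dx", "dy", "dz": the shift along the tool's x, y, z in cm; "rx", "ry", "rz": the turn, a rotation vector about the tool's x, y, z in degrees; "claw": the gripper's target within -1 to 1 (fully open at 1, half-way at 0, shut at -1). A call has exactly 5 rows; each row is the pose to reach, as a shift and turn from the pose commanded when the call began, along the tool's axes at that moment; what a row does not reach only later rows make up. A row lasts 1/10 s, in which the tool goes at most 50 mm and 8.59 degrees, less where a joint would pass 70% of its speed; a pose out of reach is approached as far as the arm can. A call with a gripper value outside its range is refused whole. The fingers move at their own pace and stop on an object; "squeeze" is the grip in N (left out, the last holds). Time passes only in rows, so rows that repeat a pose let the fingers close, or fill a call up. It gives the time, the measured TCP pose, the force and the opening at its end, in the units of the state.
- manip.read_state(): the state, without advancing time (a new reading comes with each control period).
- manip.snapshot(name): name is "side" or "top"; returns a dict with "image" (384x512x3 uint8, blue, green, red), "depth" (384x512 float32, m along the optical axis (not along the pixel's ray), 0 where there is no reading), "mtx" (3x3 intrinsics, pixels), "R" (3x3) and "t" (3): a world point X has camera coordinates R X + t. Camera axes: x right, y down, z forward; pixel columns grow to the right and rows downward; lengths in m; the calibration is good to about 2 mm. A picture is of the moment at which its call begins.
- manip.sign_off(): hands the job in, once; it reports no verdict.
The state is a dict: "t": time; "joints": joint angles; "qvel": joint speeds; "joint_torque": joint torques, N m; "ee_pos": TCP position; "tool_rot": TCP orientation; "force": force on the tool from outside, world axes, zero at the start; "ft_torque": the same for the moment, N m; "opening": opening from 0.0 (shut) to 1.0 (fully open).
Only numpy, scipy, OpenCV 4.12 (cv2) and the standard library are available. Lean on these libraries where they do the work, as an engineer would, in place of code of your own. Each camera call takes 0.05 s, during which the arm holds its last target. There are 200 camera calls.

## Working session

There is one attempt and no reset: what is moved stays moved. The work goes in short steps, Python scripts to look and compute and a tool call to move; the robot and the scene stay as the last step left them, time stands still between calls to the robot, and variables do not carry over. Pictures are saved under pics/ and viewed, about 8 in all and at most 12, crops included, and the job is handed in when it is done.

Besides the shell and the picture viewer there is one more tool, called after ">>>" in YAML: its name, and indented under it one key for each argument. drive_tool: Moves the arm, as the interface text tells. Its arguments: {"type":"object","properties":{"rows":{"type":"array"},"squeeze":{"type":"number"}},"required":["rows"]}

```bash
ls; mkdir -p pics; cat > h.py <<'E'
import numpy as np, cv2, pickle
from station import manip
def snap(n,f):
    s=manip.snapshot(n); cv2.imwrite(f'pics/{f}.png',s['image']); pickle.dump(s,open(f'{f}.pkl','wb')); return s
def load(f): return pickle.load(open(f'{f}.pkl','rb'))
def px(s,u,v,z=None):
    K,R,t=s['mtx'],s['R'],s['t']; r=np.linalg.solve(K,[u,v,1.]); c=-R.T@t; d=R.T@r
    if z is None: return c+d*s['depth'][int(v),int(u)]
    return c+d*(z-c[2])/d[2]
def cloud(s):
    h,w=s['depth'].shape; u,v=np.meshgrid(np.arange(w),np.arange(h))
    r=np.linalg.inv(s['mtx'])@np.stack([u.ravel(),v.ravel(),np.ones(u.size)])
    return ((s['R'].T@(r*s['depth'].ravel()-s['t'][:,None])).T).reshape(h,w,3)
E
python3 - <<'E'
from h import *
for n in('top','side'):
    s=snap(n,n+'0'); print(n,-s['R'].T@s['t'],s['R'].round(2).tolist())
a=manip.read_state(); print({k:np.round(a[k],3).tolist() for k in a}, manip.pinch_z)
cv2.imwrite('pics/both.png',np.hstack([cv2.imread('pics/top0.png'),cv2.imread('pics/side0.png')])[:, :])
E
```

```text
pics
top [ 0.32181232 -0.07891295  1.10971951] [[0.01, -1.0, -0.01], [-0.99, -0.0, -0.13], [0.13, 0.01, -0.99]]
side [-0.05126302 -0.57598362  0.57792725] [[0.71, -0.71, 0.02], [-0.4, -0.42, -0.81], [0.59, 0.56, -0.58]]
{'t': 0.1, 'joints': [1.123, 0.384, 0.044, 1.599, -0.018, 1.161, -0.05], 'qvel': [0.0, -0.002, -0.0, -0.003, 0.0, -0.001, -0.001], 'joint_torque': [0.003, -43.472, 1.03, -25.045, 0.011, 0.005, -0.0], 'ee_pos': [0.222, -0.61, 0.23], 'tool_rot': [-1.516, 1.568, 1.975], 'force': [0.075, 1.111, 0.362], 'ft_torque': [-0.019, 0.017, -0.028], 'opening': 1.0} 0.0187
```

View pics/top0.png

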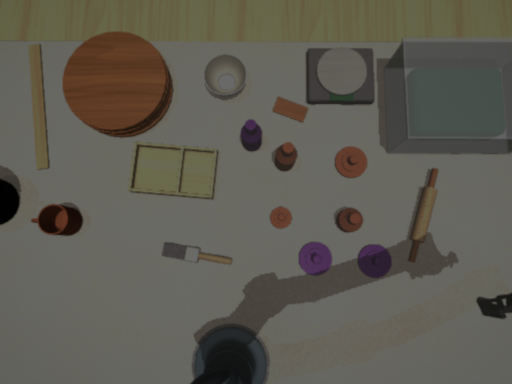

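View pics/side0.png

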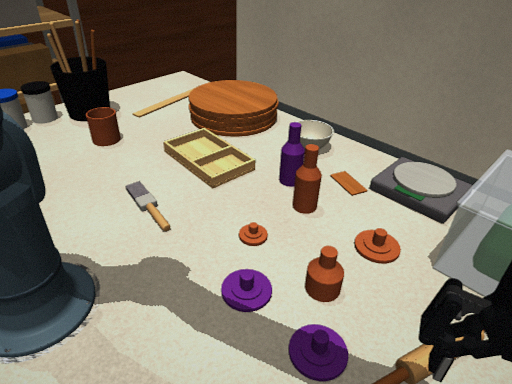

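Top view: the red large lid is at px (351,162), the tall red bottle at (287,157) and the tray at (174,171) with its divider near (182,171). Purple bottle at (251,135), small red lid at (281,217), short red bottle at (349,220) and two purple lids are look-alikes. Now to measure.

```bash
python3 - <<'E'
from h import *
s=load('top0'); P=cloud(s); d=load('side0'); Q=cloud(d)
def circ(pts): 
    (c,r)=cv2.minEnclosingCircle(pts[:,:2].astype(np.float32)); return np.round(c,4),round(r,4),len(pts)
def reg(P,c,r,z0,z1):
    m=(np.hypot(P[...,0]-c[0],P[...,1]-c[1])<r)&(P[...,2]>z0)&(P[...,2]<z1); return P[m]
lid=px(s,352,161,.046); bot=px(s,288,149,.165); print('guess lid,bot',lid,bot, px(s,352,161),px(s,288,149))
for n,A in(('top',P),('side',Q)):
    print(n,'knob',circ(reg(A,lid,.05,.03,.055)),'disc',circ(reg(A,lid,.07,.006,.02)))
    for z in((.158,.172),(.12,.16),(.03,.09)): 
        r=reg(A,bot,.06,*z); print(n,'bot',z,circ(r), r[:,2].max() if len(r) else 0)
# tray: points with z 0.025..0.04 near
c=px(s,174,171,.034); print('traycenter guess',c)
for n,A in(('top',P),('side',Q)):
    r=reg(A,c,.16,.027,.042); print(n,cv2.minAreaRect((r[:,:2]*1000).astype(np.float32)),len(r),np.median(r[:,2]))
    f=reg(A,c,.1,.002,.015); print(' floor z',np.median(f[:,2]))
print('other tops', [px(s,*p).round(3) for p in((251,127),(353,214),(281,216),(240,80),(340,70),(120,80))])
print('table',px(s,300,300),px(d,330,110))
big=cv2.resize(s['image'][90:240,120:390],None,fx=2.9,fy=2.9,interpolation=cv2.INTER_CUBIC); cv2.imwrite('pics/c1.png',np.clip(big*1.5,0,255).astype(np.uint8))
E
```

```text
guess lid,bot [ 0.56780687 -0.3422777   0.046     ] [ 0.57107216 -0.15019584  0.165     ] [ 0.56760101 -0.34205731  0.04689015] [ 0.57150281 -0.150319    0.16336779]
top knob (array([ 0.5749, -0.3486]), 0.0126, 70) disc (array([ 0.5756, -0.3485]), 0.0478, 677)
top bot (0.158, 0.172) (array([ 0.5766, -0.1513]), 0.015, 105) 0.16830594516467048
top bot (0.12, 0.16) (array([ 0.5753, -0.1508]), 0.0148, 44) 0.1595996584202503
top bot (0.03, 0.09) (array([ 0.5712, -0.1499]), 0.0292, 86) 0.08978668489366741
side knob (array([ 0.5752, -0.3497]), 0.0132, 151) disc (array([ 0.5765, -0.3491]), 0.0492, 960)
side bot (0.158, 0.172) (array([ 0.5763, -0.1524]), 0.0152, 105) 0.16700022291055605
side bot (0.12, 0.16) (array([ 0.575 , -0.1531]), 0.0149, 210) 0.15988039153509026
side bot (0.03, 0.09) (array([ 0.5754, -0.1527]), 0.0302, 543) 0.08999571992997878
traycenter guess [0.53908203 0.17037593 0.034     ]
top ((545.687744140625, 174.6763916015625), (244.70106506347656, 146.5022430419922), 85.1875) 932 0.03320153499377951
 floor z 0.007594111360729579
side ((546.0171508789062, 175.32940673828125), (252.0237579345703, 149.74375915527344), 85.15357971191406) 894 0.03312221166667052
 floor z 0.008419294181720278
other tops [array([ 0.63 , -0.055,  0.163]), array([ 0.411, -0.328,  0.099]), array([ 0.41 , -0.139,  0.03 ]), array([ 0.824, -0.017,  0.019]), array([ 0.843, -0.314,  0.048]), array([0.797, 0.326, 0.075])]
table [ 0.17313199 -0.19432773 -0.00023774] [ 2.24682436  0.85658389 -0.57604128]
```

View pics/c1.png

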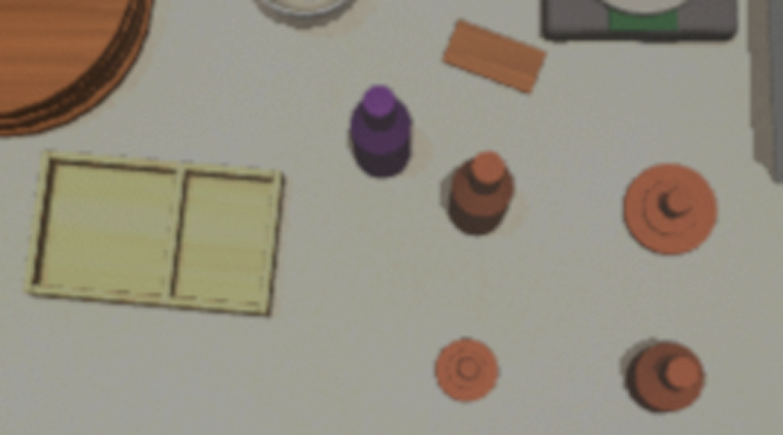

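The crop agrees with both clouds: disc radius 48 mm, knob 13 mm, neck 15 mm, tray 244.7×146.5 mm with the wide bay on the left (+y). Next, a helper that turns world targets into tool-axis shifts.

```bash
cat >> h.py <<'E'
from scipy.spatial.transform import Rotation as Ro
def rel(p,jaw=None,a=None):
    """shift (cm) and turn (deg) in tool axes to world TCP p, tool down, jaws along azimuth jaw (deg)"""
    a=a or manip.read_state(); R=Ro.from_euler('xyz',a['tool_rot']).as_matrix(); y=R[:,1]
    ja=np.degrees(np.arctan2(y[1],y[0]))
    if jaw is None: jaw=ja
    else: jaw=min((jaw,jaw+180,jaw-180,jaw+360),key=lambda j:abs(j-ja))
    x=np.array([0,0,-1.]); yy=np.array([np.cos(np.radians(jaw)),np.sin(np.radians(jaw)),0]); T=np.stack([x,yy,np.cross(x,yy)],1)
    print('at',np.round(a['ee_pos'],4),'t',round(a['t'],2),'jaw',ja.round(1),'->',jaw,'open',round(a['opening'],3),'F',np.round(a['force'],1),'q',np.round(a['joints'],2))
    print('  d cm',np.round(R.T@(np.array(p)-a['ee_pos'])*100,2),'r deg',np.round(Ro.from_matrix(R.T@T).as_rotvec(degrees=True),2))
E
python3 - <<'E'
from h import *
P=cloud(load('top0')).reshape(-1,3)
b=P[(P[:,0]>.5)&(P[:,0]<.95)&(P[:,1]<-.40)&(P[:,1]>-.6)&(P[:,2]>.06)]; print('box',b.min(0),b.max(0))
for j in (None,0,45,-45,90): rel([.575,-.349,.12],j)
E
```

```text
box [ 0.59858269 -0.59999683  0.06016757] [ 0.87776849 -0.45313893  0.17673976]
at [ 0.2224 -0.6098  0.23  ] t 0.1 jaw -70.0 -> -69.95509140715588 open 1.0 F [0.1 1.1 0.4] q [ 1.12  0.38  0.04  1.6  -0.02  1.16 -0.05]
  d cm [ 11.02 -12.39 -42.06] r deg [0.   0.01 0.14]
at [ 0.2224 -0.6098  0.23  ] t 0.1 jaw -70.0 -> 0 open 1.0 F [0.1 1.1 0.4] q [ 1.12  0.38  0.04  1.6  -0.02  1.16 -0.05]
  d cm [ 11.02 -12.39 -42.06] r deg [-69.96  -0.08   0.13]
at [ 0.2224 -0.6098  0.23  ] t 0.1 jaw -70.0 -> -135 open 1.0 F [0.1 1.1 0.4] q [ 1.12  0.38  0.04  1.6  -0.02  1.16 -0.05]
  d cm [ 11.02 -12.39 -42.06] r deg [65.04  0.09  0.12]
at [ 0.2224 -0.6098  0.23  ] t 0.1 jaw -70.0 -> -45 open 1.0 F [0.1 1.1 0.4] q [ 1.12  0.38  0.04  1.6  -0.02  1.16 -0.05]
  d cm [ 11.02 -12.39 -42.06] r deg [-2.496e+01 -2.000e-02  1.400e-01]
at [ 0.2224 -0.6098  0.23  ] t 0.1 jaw -70.0 -> -90 open 1.0 F [0.1 1.1 0.4] q [ 1.12  0.38  0.04  1.6  -0.02  1.16 -0.05]
  d cm [ 11.02 -12.39 -42.06] r deg [20.04  0.03  0.14]
```

>>> drive_tool:
  rows:
    - {"dx":0,"dy":-0.6,"dz":-2,"rx":-7,"claw":1}
    - {"dx":0.5,"dy":-1.8,"dz":-6,"rx":-14,"claw":1}
    - {"dx":1,"dy":-3,"dz":-10.5,"rx":-21,"claw":1}
    - {"dx":2,"dy":-4.4,"dz":-15,"rx":-28,"claw":1}
    - {"dx":3,"dy":-5.7,"dz":-19.5,"rx":-35,"claw":1}
  squeeze: 40

```text
invalid input
```

```bash
python3 -c "
from h import *
rel([.575,-.349,.12],0)"
```

```text
at [ 0.2224 -0.6098  0.23  ] t 0.1 jaw -70.0 -> 0 open 1.0 F [0.1 1.1 0.4] q [ 1.12  0.38  0.04  1.6  -0.02  1.16 -0.05]
  d cm [ 11.02 -12.39 -42.06] r deg [-69.96  -0.08   0.13]
```

>>> drive_tool:
  rows:
    - {"dx":0,"dy":-0.6,"dz":-2,"rx":-7,"ry":0,"rz":0,"claw":1}
    - {"dx":0.5,"dy":-1.8,"dz":-6,"rx":-14,"ry":0,"rz":0,"claw":1}
    - {"dx":1,"dy":-3,"dz":-10.5,"rx":-21,"ry":0,"rz":0,"claw":1}
    - {"dx":2,"dy":-4.4,"dz":-15,"rx":-28,"ry":0,"rz":0,"claw":1}
    - {"dx":3,"dy":-5.7,"dz":-19.5,"rx":-35,"ry":0,"rz":0,"claw":1}
  squeeze: 40

```text
t: 0.6
ee_pos: [0.3874, -0.4889, 0.2008]
tool_rot: [-1.991, 1.571, 2.116]
force: [-0.2, 0.5, -0.5]
opening: 0.997
```

```bash
python3 -c "
from h import *
rel([.575,-.349,.12],0)"
```

```text
at [ 0.3874 -0.4889  0.2008] t 0.6 jaw -34.7 -> 0 open 0.997 F [-0.2  0.5 -0.5] q [ 0.95  0.37 -0.14  1.69  0.06  1.09  0.18]
  d cm [  8.08   7.46 -22.18] r deg [-3.47e+01 -1.00e-02  1.00e-02]
```

>>> drive_tool:
  rows:
    - {"dx":1.6,"dy":1.5,"dz":-4.4,"rx":-7,"ry":0,"rz":0,"claw":1}
    - {"dx":3.2,"dy":3,"dz":-8.8,"rx":-14,"ry":0,"rz":0,"claw":1}
    - {"dx":4.8,"dy":4.5,"dz":-13.2,"rx":-21,"ry":0,"rz":0,"claw":1}
    - {"dx":6.2,"dy":6,"dz":-17.7,"rx":-28,"ry":0,"rz":0,"claw":1}
    - {"dx":7.6,"dy":7.4,"dz":-22,"rx":-34.7,"ry":0,"rz":0,"claw":1}

```text
t: 1.1
ee_pos: [0.5741, -0.3506, 0.124]
tool_rot: [-2.327, 1.57, 2.386]
force: [0.2, -1.8, 0.6]
opening: 1.001
```

```bash
python3 -c "
from h import *
rel([.575,-.349,.075],0)
rel([.575,-.349,.018],0)"
```

```text
at [ 0.5741 -0.3506  0.124 ] t 1.1 jaw 0.0 -> 0 open 1.001 F [ 0.2 -1.8  0.6] q [ 0.72  0.55 -0.31  1.61  0.19  1.01  0.35]
  d cm [ 4.9   0.09 -0.16] r deg [ 0.04 -0.04  0.04]
at [ 0.5741 -0.3506  0.124 ] t 1.1 jaw 0.0 -> 0 open 1.001 F [ 0.2 -1.8  0.6] q [ 0.72  0.55 -0.31  1.61  0.19  1.01  0.35]
  d cm [10.6   0.09 -0.16] r deg [ 0.04 -0.04  0.04]
```

>>> drive_tool:
  rows:
    - {"dx":2.5,"dy":0.1,"dz":-0.15,"rx":0,"ry":0,"rz":0,"claw":1}
    - {"dx":5.5,"dy":0.1,"dz":-0.15,"rx":0,"ry":0,"rz":0,"claw":0.6}
    - {"dx":8.5,"dy":0.1,"dz":-0.15,"rx":0,"ry":0,"rz":0,"claw":0.3}
    - {"dx":10.3,"dy":0.1,"dz":-0.15,"rx":0,"ry":0,"rz":0,"claw":0.2}
    - {"dx":10.5,"dy":0.1,"dz":-0.15,"rx":0,"ry":0,"rz":0,"claw":0.2}

```text
t: 1.6
ee_pos: [0.5712, -0.3494, 0.0165]
tool_rot: [-2.076, 1.564, 2.631]
force: [-0.7, -0.6, -0.1]
opening: 0.601
```

```bash
python3 -c "
from h import *
rel([.575,-.349,.018],0)
s=snap('side','s1'); cv2.imwrite('pics/s1c.png',cv2.resize(s['image'][120:320,290:512],None,fx=3,fy=3))"
```

```text
at [ 0.5712 -0.3494  0.0165] t 1.6 jaw -0.3 -> 0 open 0.601 F [-0.7 -0.6 -0.1] q [ 0.69  0.68 -0.28  1.65  0.23  0.85  0.32]
  d cm [-0.15  0.38 -0.05] r deg [-0.26 -0.2   0.36]
```

View pics/s1c.png

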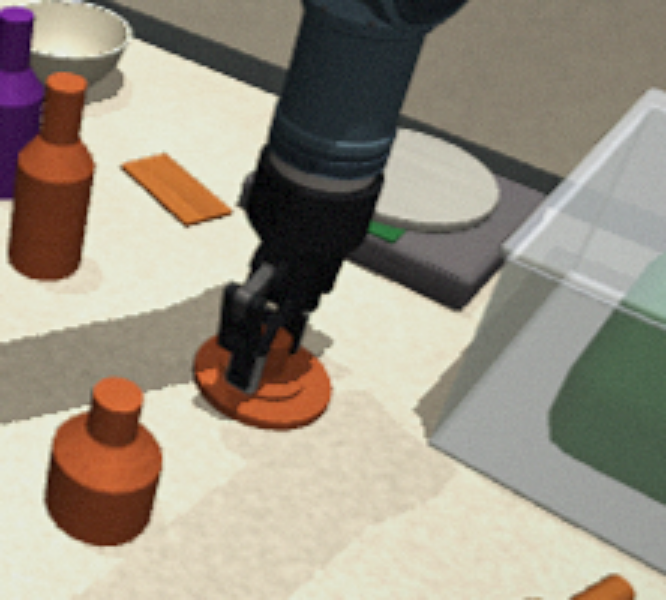

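The crop shows the fingers straddling the knob (crop px ~(265,345)), with the lid still flat. Close.

>>> drive_tool:
  rows:
    - {"dx":-0.15,"dy":0,"dz":0,"rx":0,"ry":0,"rz":0,"claw":0}
    - {"dx":-0.15,"dy":0,"dz":0,"rx":0,"ry":0,"rz":0,"claw":-0.3}
    - {"dx":-0.15,"dy":0,"dz":0,"rx":0,"ry":0,"rz":0,"claw":-0.6}
    - {"dx":-0.15,"dy":0,"dz":0,"rx":0,"ry":0,"rz":0,"claw":-1}
    - {"dx":-0.15,"dy":0,"dz":0,"rx":0,"ry":0,"rz":0,"claw":-1}
  squeeze: 40

```text
t: 2.15
ee_pos: [0.5761, -0.3519, 0.0244]
tool_rot: [1.049, 1.566, -0.526]
force: [0.1, -0.2, 6.5]
opening: 0.29
```

```bash
python3 -c "
from h import *
rel([.575,-.349,.23],0)"
```

```text
at [ 0.5761 -0.3519  0.0244] t 2.15 jaw -0.3 -> 0 open 0.29 F [ 0.1 -0.2  6.5] q [ 0.69  0.67 -0.28  1.65  0.23  0.85  0.32]
  d cm [-2.056e+01 -2.000e-02 -2.500e-01] r deg [-0.27  0.13 -0.23]
```

>>> drive_tool:
  rows:
    - {"dx":-0.4,"dy":0,"dz":0,"rx":0,"ry":0,"rz":0,"claw":-1}
    - {"dx":-0.4,"dy":0,"dz":0,"rx":0,"ry":0,"rz":0,"claw":-1}
    - {"dx":-0.4,"dy":0,"dz":0,"rx":0,"ry":0,"rz":0,"claw":-1}
    - {"dx":-0.4,"dy":0,"dz":0,"rx":0,"ry":0,"rz":0,"claw":-1}
    - {"dx":-0.4,"dy":0,"dz":0,"rx":0,"ry":0,"rz":0,"claw":-1}

```text
t: 2.65
ee_pos: [0.5736, -0.3506, 0.0251]
tool_rot: [-2.086, 1.569, 2.622]
force: [-0.7, 1.2, -1.0]
opening: 0.288
```

```bash
python3 -c "
from h import *
import time
for i in range(2):rel([.575,-.349,.23],0)
s=snap('side','s2'); cv2.imwrite('pics/s2c.png',cv2.resize(s['image'][190:290,330:430],None,fx=5,fy=5))
rel([.575,-.349,.23],0)"
```

```text
at [ 0.5736 -0.3506  0.0251] t 2.65 jaw -0.3 -> 0 open 0.288 F [-0.7  1.2 -1. ] q [ 0.7   0.67 -0.28  1.65  0.23  0.85  0.32]
  d cm [-20.49   0.12  -0.17] r deg [-0.25 -0.04  0.07]
at [ 0.5736 -0.3506  0.0251] t 2.65 jaw -0.3 -> 0 open 0.288 F [-0.7  1.2 -1. ] q [ 0.7   0.67 -0.28  1.65  0.23  0.85  0.32]
  d cm [-20.49   0.12  -0.17] r deg [-0.25 -0.04  0.07]
at [ 0.5737 -0.3506  0.0252] t 2.7 jaw -0.3 -> 0 open 0.284 F [ 0.7  0.5 -1.5] q [ 0.7   0.67 -0.28  1.65  0.23  0.85  0.32]
  d cm [-20.48   0.11  -0.17] r deg [-0.26 -0.03  0.05]
```

View pics/s2c.png

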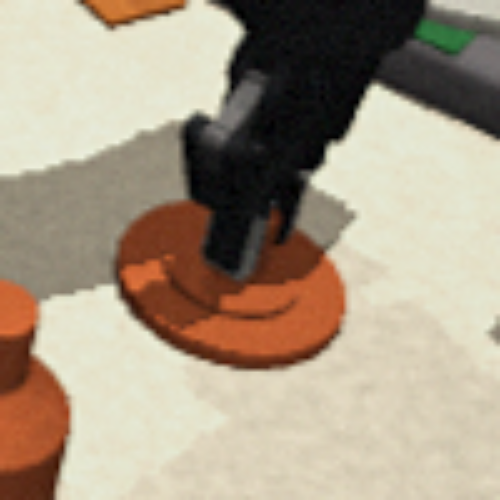

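The knob is gripped (opening 0.288 × 85 ≈ 24.5 mm) and the lid hangs level at crop px ~(230,285). The force of about -1.5 N fits its weight. Lift.

>>> drive_tool:
  rows:
    - {"dx":-2,"dy":0,"dz":0,"rx":0,"ry":0,"rz":0,"claw":-1}
    - {"dx":-6,"dy":0,"dz":0,"rx":0,"ry":0,"rz":0,"claw":-1}
    - {"dx":-10.5,"dy":0,"dz":0,"rx":0,"ry":0,"rz":0,"claw":-1}
    - {"dx":-15,"dy":0,"dz":0,"rx":0,"ry":0,"rz":0,"claw":-1}
    - {"dx":-19,"dy":0,"dz":0,"rx":0,"ry":0,"rz":0,"claw":-1}

```text
t: 3.2
ee_pos: [0.5744, -0.3508, 0.2181]
tool_rot: [1.129, 1.57, -0.446]
force: [0.6, -0.7, -1.1]
opening: 0.288
```

```bash
python3 -c "
from h import *
rel([.55,.2236,.23],0)"
```

```text
at [ 0.5744 -0.3508  0.2181] t 3.2 jaw -0.2 -> 0 open 0.288 F [ 0.6 -0.7 -1.1] q [ 0.73  0.46 -0.32  1.54  0.15  1.17  0.37]
  d cm [ -1.22  -2.68 -57.43] r deg [-0.25  0.03 -0.07]
```

>>> drive_tool:
  rows:
    - {"dx":-1,"dy":0,"dz":-2,"rx":0,"ry":0,"rz":0,"claw":-1}
    - {"dx":-1.5,"dy":-0.5,"dz":-6,"rx":0,"ry":0,"rz":0,"claw":-1}
    - {"dx":-1.5,"dy":-0.7,"dz":-10.5,"rx":0,"ry":0,"rz":0,"claw":-1}
    - {"dx":-1.5,"dy":-1,"dz":-15,"rx":0,"ry":0,"rz":0,"claw":-1}
    - {"dx":-1.5,"dy":-1.2,"dz":-19.5,"rx":0,"ry":0,"rz":0,"claw":-1}

```text
t: 3.7
ee_pos: [0.5614, -0.1526, 0.2293]
tool_rot: [-1.992, 1.568, 2.717]
force: [0.0, 1.2, -1.5]
opening: 0.287
```

>>> drive_tool:
  rows:
    - {"dx":0,"dy":-0.2,"dz":-4.5,"rx":0,"ry":0,"rz":0,"claw":-1}
    - {"dx":0,"dy":-0.4,"dz":-9,"rx":0,"ry":0,"rz":0,"claw":-1}
    - {"dx":0,"dy":-0.6,"dz":-13.5,"rx":0,"ry":0,"rz":0,"claw":-1}
    - {"dx":0,"dy":-0.8,"dz":-18,"rx":0,"ry":0,"rz":0,"claw":-1}
    - {"dx":0,"dy":-1,"dz":-22,"rx":0,"ry":0,"rz":0,"claw":-1}

```text
t: 4.2
ee_pos: [0.5518, 0.068, 0.2295]
tool_rot: [-1.799, 1.568, 2.911]
force: [0.3, -0.0, -2.5]
opening: 0.285
```

```bash
python3 -c "
from h import *
rel([.55,.2236,.12],0)"
```

```text
at [0.5518 0.068  0.2295] t 4.2 jaw -0.1 -> 0 open 0.285 F [ 0.3 -0.  -2.5] q [ 0.28  0.26 -0.54  1.8   0.14  1.12 -0.32]
  d cm [ 10.96  -0.18 -15.56] r deg [-0.1  -0.03  0.14]
```

>>> drive_tool:
  rows:
    - {"dx":0,"dy":0,"dz":-4.5,"rx":0,"ry":0,"rz":0,"claw":-1}
    - {"dx":1,"dy":-0.1,"dz":-9,"rx":0,"ry":0,"rz":0,"claw":-1}
    - {"dx":4,"dy":-0.2,"dz":-13,"rx":0,"ry":0,"rz":0,"claw":-1}
    - {"dx":8,"dy":-0.2,"dz":-15.5,"rx":0,"ry":0,"rz":0,"claw":-1}
    - {"dx":11,"dy":-0.2,"dz":-15.6,"rx":0,"ry":0,"rz":0,"claw":-1}

```text
t: 4.7
ee_pos: [0.5483, 0.2275, 0.1182]
tool_rot: [-2.415, 1.565, 2.303]
force: [-0.6, -0.5, -2.7]
opening: 0.291
```

```bash
python3 - <<'E'
from h import *
s=snap('side','s3'); t=snap('top','t3')
rel([.55,.2236,.03],0)
a=manip.read_state()
for n,c in(('side',s),('top',t)):
    A=cloud(c); r=np.hypot(A[...,0]-.55,A[...,1]-.2236)
    im=c['image'].astype(int); red=(im[...,2]>1.5*im[...,0]+15)&(im[...,2]>1.35*im[...,1])
    q=A[(r<.08)&(A[...,2]>.06)&(A[...,2]<.2)&red]
    if len(q)>20: print(n,len(q),cv2.minEnclosingCircle(q[:,:2].astype(np.float32)),np.percentile(q[:,2],[2,25,50,75,98]).round(4), 'plane',np.linalg.lstsq(np.c_[q[:,:2],np.ones(len(q))],q[:,2],rcond=None)[0].round(3))
cv2.imwrite('pics/s3c.png',np.hstack([cv2.resize(s['image'][70:230,110:290],(540,480)),cv2.resize(t['image'][120:230,110:170],(260,480))]))
E
```

```text
at [0.546  0.2202 0.1144] t 4.8 jaw 0.0 -> 0 open 0.291 F [-1.  -0.7 -2.9] q [ 0.01  0.47 -0.57  1.81  0.3   0.96 -0.68]
  d cm [ 8.43  0.51 -0.38] r deg [0.   0.24 0.76]
side 527 ((0.5521806478500366, 0.2248917818069458), 0.054914236068725586) [0.0972 0.1038 0.106  0.1191 0.1885] plane [ 0.412  0.223 -0.157]
top 336 ((0.5509692430496216, 0.20961613953113556), 0.043746404349803925) [0.0937 0.0971 0.0989 0.1011 0.1337] plane [-0.101  0.324  0.091]
```

View pics/s3c.png

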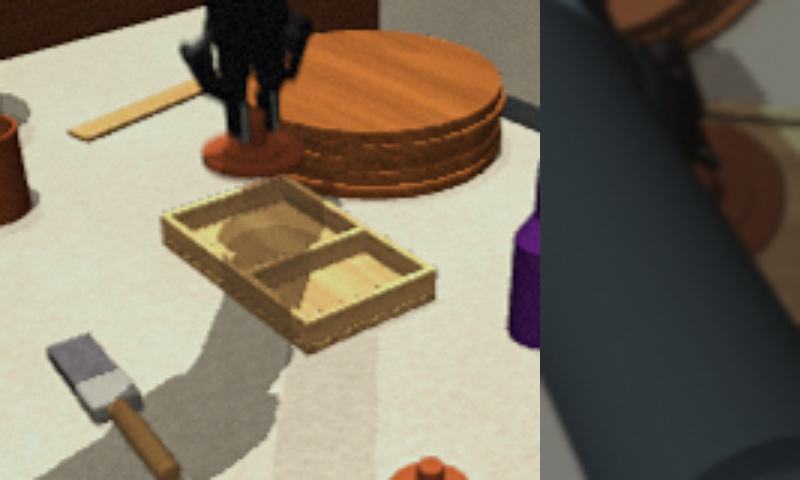

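The lid hangs level above the wide bay at crop px (253,152), and the tray is clear below it. The arm was still settling, so I'll go lower in steps.

>>> drive_tool:
  rows:
    - {"dx":1.5,"dy":0.2,"dz":0,"rx":0,"ry":0,"rz":0,"claw":-1}
    - {"dx":3,"dy":0.2,"dz":0,"rx":0,"ry":0,"rz":0,"claw":-1}
    - {"dx":4.5,"dy":0.2,"dz":0,"rx":0,"ry":0,"rz":0,"claw":-1}
    - {"dx":5,"dy":0.2,"dz":0,"rx":0,"ry":0,"rz":0,"claw":-1}
    - {"dx":5,"dy":0.2,"dz":0,"rx":0,"ry":0,"rz":0,"claw":-1}

```text
t: 5.3
ee_pos: [0.5541, 0.2194, 0.0698]
tool_rot: [-1.122, 1.569, -2.698]
force: [0.3, 0.4, -2.4]
opening: 0.295
```

>>> drive_tool:
  rows:
    - {"dx":0,"dy":0,"dz":0,"rx":0,"ry":0,"rz":0,"claw":-1}
    - {"dx":0,"dy":0,"dz":0,"rx":0,"ry":0,"rz":0,"claw":-1}
    - {"dx":0,"dy":0,"dz":0,"rx":0,"ry":0,"rz":0,"claw":-1}
    - {"dx":0,"dy":0,"dz":0,"rx":0,"ry":0,"rz":0,"claw":-1}
    - {"dx":0,"dy":0,"dz":0,"rx":0,"ry":0,"rz":0,"claw":-1}

```text
t: 5.8
ee_pos: [0.5549, 0.2203, 0.0711]
tool_rot: [1.876, 1.57, 0.3]
force: [-0.3, -0.3, -2.0]
opening: 0.29
```

```bash
python3 - <<'E'
from h import *
s=snap('side','s4')
rel([.55,.2236,.03],0)
A=cloud(s); im=s['image'].astype(int); red=(im[...,2]>1.5*im[...,0]+15)&(im[...,2]>1.35*im[...,1])
r=np.hypot(A[...,0]-.55,A[...,1]-.2236); m=(r<.058)&(A[...,2]>.03)&(A[...,2]<.12)&red
q=A[m]; print(len(q),cv2.minEnclosingCircle(q[:,:2].astype(np.float32)),np.percentile(q[:,2],[2,10,25,50,75,98]).round(4))
# disc-top pixels: largest ring
d=q[r[m]>.031]; c=np.linalg.lstsq(np.c_[d[:,:2]-[.55,.2236],np.ones(len(d))],d[:,2],rcond=None)[0]; print('disc plane',c.round(4),len(d))
E
```

```text
at [0.5548 0.2203 0.071 ] t 5.85 jaw -0.3 -> 0 open 0.286 F [-0.1 -0.5 -1.5] q [-0.01  0.53 -0.54  1.82  0.35  0.88 -0.72]
  d cm [ 4.1  -0.48 -0.33] r deg [-0.26 -0.01 -0.02]
490 ((0.5542614459991455, 0.2196936309337616), 0.04893796145915985) [0.0491 0.0524 0.0561 0.0577 0.0611 0.094 ]
disc plane [0.0321 0.0359 0.0564] 273
```

>>> drive_tool:
  rows:
    - {"dx":0.5,"dy":-0.4,"dz":-0.35,"rx":0,"ry":0,"rz":0,"claw":-1}
    - {"dx":1.2,"dy":-0.4,"dz":-0.35,"rx":0,"ry":0,"rz":0,"claw":-1}
    - {"dx":2,"dy":-0.4,"dz":-0.35,"rx":0,"ry":0,"rz":0,"claw":-1}
    - {"dx":2.7,"dy":-0.4,"dz":-0.35,"rx":0,"ry":0,"rz":0,"claw":-1}
    - {"dx":3.1,"dy":-0.4,"dz":-0.35,"rx":0,"ry":0,"rz":0,"claw":-1}

```text
t: 6.35
ee_pos: [0.55, 0.2232, 0.0383]
tool_rot: [-1.145, 1.569, -2.721]
force: [-0.6, -0.3, -2.0]
opening: 0.285
```

>>> drive_tool:
  rows:
    - {"dx":0.1,"dy":0,"dz":0,"rx":0,"ry":0,"rz":0,"claw":-1}
    - {"dx":0.2,"dy":0,"dz":0,"rx":0,"ry":0,"rz":0,"claw":-1}
    - {"dx":0.3,"dy":0,"dz":0,"rx":0,"ry":0,"rz":0,"claw":-1}
    - {"dx":0.4,"dy":0,"dz":0,"rx":0,"ry":0,"rz":0,"claw":-1}
    - {"dx":0.4,"dy":0,"dz":0,"rx":0,"ry":0,"rz":0,"claw":-1}

```text
t: 6.85
ee_pos: [0.5508, 0.2238, 0.0359]
tool_rot: [1.782, 1.57, 0.207]
force: [-0.9, -0.0, -2.0]
opening: 0.285
```

>>> drive_tool:
  rows:
    - {"dx":0.1,"dy":0,"dz":0,"rx":0,"ry":0,"rz":0,"claw":-1}
    - {"dx":0.2,"dy":0,"dz":0,"rx":0,"ry":0,"rz":0,"claw":-1}
    - {"dx":0.3,"dy":0,"dz":0,"rx":0,"ry":0,"rz":0,"claw":-1}
    - {"dx":0.3,"dy":0,"dz":0,"rx":0,"ry":0,"rz":0,"claw":-1}
    - {"dx":0.3,"dy":0,"dz":0,"rx":0,"ry":0,"rz":0,"claw":-1}

```text
t: 7.35
ee_pos: [0.5507, 0.2237, 0.0327]
tool_rot: [-1.069, 1.571, -2.644]
force: [0.4, -0.1, -1.6]
opening: 0.291
```

>>> drive_tool:
  rows:
    - {"dx":0.1,"dy":0,"dz":0,"rx":0,"ry":0,"rz":0,"claw":-1}
    - {"dx":0.2,"dy":0,"dz":0,"rx":0,"ry":0,"rz":0,"claw":-1}
    - {"dx":0.2,"dy":0,"dz":0,"rx":0,"ry":0,"rz":0,"claw":-1}
    - {"dx":0.2,"dy":0,"dz":0,"rx":0,"ry":0,"rz":0,"claw":-1}
    - {"dx":0.2,"dy":0,"dz":0,"rx":0,"ry":0,"rz":0,"claw":-1}

```text
t: 7.85
ee_pos: [0.5507, 0.2239, 0.0324]
tool_rot: [0.087, 1.57, -1.489]
force: [-3.5, -0.8, 8.0]
opening: 0.291
```

Contact at 8 N, so the lid is on the floor. Release.

>>> drive_tool:
  rows:
    - {"dx":-0.1,"dy":0,"dz":0,"rx":0,"ry":0,"rz":0,"claw":-0.3}
    - {"dx":-0.1,"dy":0,"dz":0,"rx":0,"ry":0,"rz":0,"claw":0}
    - {"dx":-0.1,"dy":0,"dz":0,"rx":0,"ry":0,"rz":0,"claw":0.2}
    - {"dx":-0.1,"dy":0,"dz":0,"rx":0,"ry":0,"rz":0,"claw":0.2}
    - {"dx":-0.1,"dy":0,"dz":0,"rx":0,"ry":0,"rz":0,"claw":0.2}

```text
t: 8.35
ee_pos: [0.5507, 0.2237, 0.0316]
tool_rot: [-1.653, 1.571, 3.054]
force: [0.4, 0.1, -0.1]
opening: 0.6
```

>>> drive_tool:
  rows:
    - {"dx":-1,"dy":0,"dz":0,"rx":0,"ry":0,"rz":0,"claw":0.2}
    - {"dx":-4,"dy":0,"dz":0,"rx":0,"ry":0,"rz":0,"claw":0.2}
    - {"dx":-8.5,"dy":0,"dz":0,"rx":0,"ry":0,"rz":0,"claw":0.2}
    - {"dx":-13,"dy":0,"dz":0,"rx":0,"ry":0,"rz":0,"claw":0.2}
    - {"dx":-17.5,"dy":0,"dz":0,"rx":0,"ry":0,"rz":0,"claw":0.2}

```text
t: 8.85
ee_pos: [0.5504, 0.2238, 0.2091]
tool_rot: [2.409, 1.571, 0.834]
force: [1.1, 0.2, 0.5]
opening: 0.598
```

```bash
python3 - <<'E'
from h import *
s=snap('side','s5')
rel([.576,-.152,.24],0)
A=cloud(s); im=s['image'].astype(int); red=(im[...,2]>1.5*im[...,0]+15)&(im[...,2]>1.35*im[...,1])
r=np.hypot(A[...,0]-.55,A[...,1]-.2236); m=(r<.07)&(A[...,2]>.008)&(A[...,2]<.07)&red
q=A[m]; print(len(q),cv2.minEnclosingCircle(q[:,:2].astype(np.float32)),np.percentile(q[:,2],[2,25,50,75,98]).round(4))
cv2.imwrite('pics/s5c.png',cv2.resize(s['image'][110:200,150:270],(640,480)))
E
```

```text
at [0.5553 0.2268 0.2184] t 8.9 jaw -0.2 -> 0 open 0.603 F [1.3 1.6 4.7] q [ 0.04  0.36 -0.61  1.72  0.23  1.12 -0.64]
  d cm [-2.33  2.26 37.86] r deg [-0.23 -0.3  -0.83]
536 ((0.5497875213623047, 0.22378075122833252), 0.06983388215303421) [0.0098 0.0179 0.0197 0.0244 0.0542]
```

View pics/s5c.png

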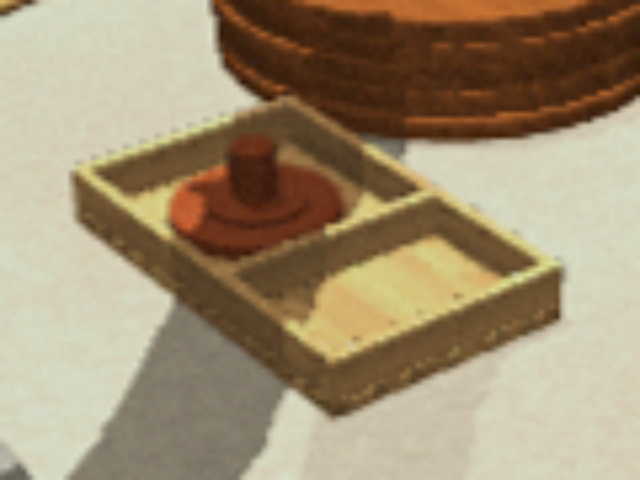

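The lid lies flat in the wide bay, knob up, at crop px (255,210) (disc top 18–20 mm, knob top 54 mm). On to the bottle.

>>> drive_tool:
  rows:
    - {"dx":-1.5,"dy":0.2,"dz":2.5,"rx":0,"ry":0,"rz":0,"claw":0.4}
    - {"dx":-2.5,"dy":0.5,"dz":7,"rx":0,"ry":0,"rz":0,"claw":0.4}
    - {"dx":-2.5,"dy":0.8,"dz":11.5,"rx":0,"ry":0,"rz":0,"claw":0.4}
    - {"dx":-2.5,"dy":1.1,"dz":16,"rx":0,"ry":0,"rz":0,"claw":0.4}
    - {"dx":-2.5,"dy":1.4,"dz":20.5,"rx":0,"ry":0,"rz":0,"claw":0.4}

```text
t: 9.4
ee_pos: [0.5638, 0.0172, 0.2326]
tool_rot: [1.432, 1.569, -0.143]
force: [-0.3, -0.1, -0.4]
opening: 0.701
```

>>> drive_tool:
  rows:
    - {"dx":0,"dy":0.3,"dz":4.5,"rx":0,"ry":0,"rz":0,"claw":0.4}
    - {"dx":0,"dy":0.6,"dz":9,"rx":0,"ry":0,"rz":0,"claw":0.4}
    - {"dx":0,"dy":0.9,"dz":13,"rx":0,"ry":0,"rz":0,"claw":0.4}
    - {"dx":0,"dy":1.1,"dz":16,"rx":0,"ry":0,"rz":0,"claw":0.4}
    - {"dx":0,"dy":1.2,"dz":17.1,"rx":0,"ry":0,"rz":0,"claw":0.4}

```text
t: 9.9
ee_pos: [0.5744, -0.1577, 0.232]
tool_rot: [0.041, 1.569, -1.541]
force: [-0.7, -0.3, -0.0]
opening: 0.7
```

```bash
python3 -c "
from h import *
manip.snapshot('side')
rel([.576,-.152,.123],0)"
```

```text
at [ 0.5746 -0.1574  0.2319] t 9.95 jaw -0.6 -> 0 open 0.703 F [-0.1 -1.8 -0.4] q [ 0.55  0.31 -0.43  1.71  0.14  1.14  0.07]
  d cm [10.89  0.13 -0.57] r deg [-0.64  0.11 -0.01]
```

>>> drive_tool:
  rows:
    - {"dx":1.5,"dy":0.15,"dz":-0.55,"rx":-0.6,"ry":0,"rz":0,"claw":0.4}
    - {"dx":4,"dy":0.15,"dz":-0.55,"rx":-0.6,"ry":0,"rz":0,"claw":0.4}
    - {"dx":7,"dy":0.15,"dz":-0.55,"rx":-0.6,"ry":0,"rz":0,"claw":0.4}
    - {"dx":9.5,"dy":0.15,"dz":-0.55,"rx":-0.6,"ry":0,"rz":0,"claw":0.4}
    - {"dx":10.4,"dy":0.15,"dz":-0.55,"rx":-0.6,"ry":0,"rz":0,"claw":0.4}

```text
t: 10.45
ee_pos: [0.574, -0.1416, 0.1239]
tool_rot: [-2.131, 1.563, 2.594]
force: [-1.1, 0.2, 0.6]
opening: 0.7
```

>>> drive_tool:
  rows:
    - {"dx":0,"dy":0,"dz":0,"rx":0,"ry":0,"rz":0,"claw":0.4}
    - {"dx":0,"dy":0,"dz":0,"rx":0,"ry":0,"rz":0,"claw":0.4}
    - {"dx":0,"dy":0,"dz":0,"rx":0,"ry":0,"rz":0,"claw":0.2}
    - {"dx":0,"dy":0,"dz":0,"rx":0,"ry":0,"rz":0,"claw":0.1}
    - {"dx":0,"dy":0,"dz":0,"rx":0,"ry":0,"rz":0,"claw":0.1}

```text
t: 10.95
ee_pos: [0.5773, -0.1471, 0.1289]
tool_rot: [1.285, 1.569, -0.28]
force: [-0.3, 0.6, -0.0]
opening: 0.549
```

```bash
python3 - <<'E'
from h import *
s=snap('side','s6')
rel([.576,-.152,.123],0)
cv2.imwrite('pics/s6c.png',cv2.resize(s['image'][110:230,250:370],(600,600)))
E
```

```text
at [ 0.5771 -0.1471  0.1287] t 11.0 jaw 0.3 -> 0 open 0.553 F [-0.5  0.6  0.9] q [ 0.52  0.43 -0.41  1.8   0.21  0.95  0.03]
  d cm [ 0.57 -0.11  0.49] r deg [ 0.32  0.03 -0.09]
```

View pics/s6c.png

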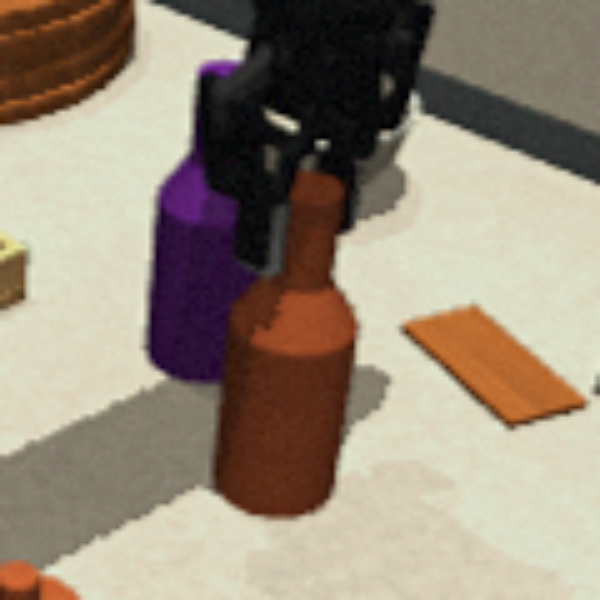

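The fingers straddle the neck (crop px (318,210)) but sit about 5 mm too far +y. I'll correct that, then close.

>>> drive_tool:
  rows:
    - {"dx":0,"dy":-0.1,"dz":0.5,"rx":0,"ry":0,"rz":0,"claw":0.1}
    - {"dx":0,"dy":-0.1,"dz":0.5,"rx":0,"ry":0,"rz":0,"claw":0}
    - {"dx":0,"dy":-0.1,"dz":0.5,"rx":0,"ry":0,"rz":0,"claw":-0.1}
    - {"dx":0,"dy":-0.1,"dz":0.5,"rx":0,"ry":0,"rz":0,"claw":-0.2}
    - {"dx":0,"dy":-0.1,"dz":0.5,"rx":0,"ry":0,"rz":0,"claw":-0.3}
  squeeze: 50

```text
t: 11.5
ee_pos: [0.576, -0.1517, 0.1279]
tool_rot: [1.671, 1.57, 0.106]
force: [-0.0, 0.6, 1.8]
opening: 0.351
```

>>> drive_tool:
  rows:
    - {"dx":0,"dy":0,"dz":0,"rx":0,"ry":0,"rz":0,"claw":-1}
    - {"dx":0,"dy":0,"dz":0,"rx":0,"ry":0,"rz":0,"claw":-1}
    - {"dx":0,"dy":0,"dz":0,"rx":0,"ry":0,"rz":0,"claw":-1}
    - {"dx":-0.5,"dy":0,"dz":0,"rx":0,"ry":0,"rz":0,"claw":-1}
    - {"dx":-1,"dy":0,"dz":0,"rx":0,"ry":0,"rz":0,"claw":-1}

```text
t: 12.0
ee_pos: [0.5738, -0.1516, 0.1367]
tool_rot: [-1.764, 1.567, 2.955]
force: [-0.1, -0.0, -3.3]
opening: 0.339
```

>>> drive_tool:
  rows:
    - {"dx":-1,"dy":0,"dz":0,"rx":0,"ry":0,"rz":0,"claw":-1}
    - {"dx":-3,"dy":0,"dz":0,"rx":0,"ry":0,"rz":0,"claw":-1}
    - {"dx":-5.5,"dy":0,"dz":0,"rx":0,"ry":0,"rz":0,"claw":-1}
    - {"dx":-7.5,"dy":0,"dz":0,"rx":0,"ry":0,"rz":0,"claw":-1}
    - {"dx":-8.5,"dy":0,"dz":0,"rx":0,"ry":0,"rz":0,"claw":-1}

```text
t: 12.5
ee_pos: [0.5767, -0.1519, 0.2256]
tool_rot: [1.302, 1.567, -0.263]
force: [0.9, 0.4, -3.2]
opening: 0.341
```

```bash
python3 -c "
from h import *
manip.snapshot('side')
rel([.54,.106,.24],0)"
```

```text
at [ 0.5773 -0.1521  0.2266] t 12.55 jaw 0.3 -> 0 open 0.338 F [ 0.7 -0.6 -1.4] q [ 0.55  0.32 -0.43  1.72  0.15  1.13  0.08]
  d cm [ -1.4   -3.57 -25.83] r deg [ 0.34  0.09 -0.29]
```

Weight about -3 N and opening 0.34 (29 mm), so the neck is held. I'll swing toward smaller x to clear the purple bottle at (0.63,-0.055).

>>> drive_tool:
  rows:
    - {"dx":-0.5,"dy":-2,"dz":-0.5,"rx":0,"ry":0,"rz":0,"claw":-1}
    - {"dx":-1,"dy":-4.2,"dz":-2,"rx":0,"ry":0,"rz":0,"claw":-1}
    - {"dx":-1.4,"dy":-5.2,"dz":-5,"rx":0,"ry":0,"rz":0,"claw":-1}
    - {"dx":-1.4,"dy":-5.5,"dz":-8.5,"rx":0,"ry":0,"rz":0,"claw":-1}
    - {"dx":-1.4,"dy":-5.5,"dz":-12,"rx":0,"ry":0,"rz":0,"claw":-1}

```text
t: 13.05
ee_pos: [0.5182, -0.0317, 0.236]
tool_rot: [-1.314, 1.569, -2.88]
force: [0.6, 1.3, -2.8]
opening: 0.34
```

>>> drive_tool:
  rows:
    - {"dx":0,"dy":0,"dz":-3.5,"rx":0,"ry":0,"rz":0,"claw":-1}
    - {"dx":0,"dy":0.3,"dz":-7,"rx":0,"ry":0,"rz":0,"claw":-1}
    - {"dx":0,"dy":1,"dz":-10,"rx":0,"ry":0,"rz":0,"claw":-1}
    - {"dx":0,"dy":1.7,"dz":-12.5,"rx":0,"ry":0,"rz":0,"claw":-1}
    - {"dx":0,"dy":1.9,"dz":-13.8,"rx":0,"ry":0,"rz":0,"claw":-1}

```text
t: 13.55
ee_pos: [0.5374, 0.1092, 0.2362]
tool_rot: [-2.573, 1.569, 2.149]
force: [-0.8, 0.0, -3.4]
opening: 0.343
```

>>> drive_tool:
  rows:
    - {"dx":0,"dy":0,"dz":0,"rx":0,"ry":0,"rz":0,"claw":-1}
    - {"dx":0,"dy":0,"dz":0,"rx":0,"ry":0,"rz":0,"claw":-1}
    - {"dx":0,"dy":0,"dz":0,"rx":0,"ry":0,"rz":0,"claw":-1}
    - {"dx":0,"dy":0,"dz":0,"rx":0,"ry":0,"rz":0,"claw":-1}
    - {"dx":0,"dy":0,"dz":0,"rx":0,"ry":0,"rz":0,"claw":-1}

```text
t: 14.05
ee_pos: [0.5381, 0.1045, 0.2368]
tool_rot: [-0.109, 1.57, -1.676]
force: [-0.3, 0.5, -3.1]
opening: 0.337
```

```bash
cat > b.py <<'E'
from h import *
import sys
s=snap('side',sys.argv[1])
rel([.5399,.106,.14],0); a=manip.read_state()
A=cloud(s); im=s['image'].astype(int); red=(im[...,2]>1.5*im[...,0]+15)&(im[...,2]>1.35*im[...,1])
p=a['ee_pos']; r=np.hypot(A[...,0]-p[0],A[...,1]-p[1])
def axis(z0,z1,R):  # fit circle of known radius to visible surface
    from scipy.optimize import least_squares
    q=A[(r<.05)&(A[...,2]>z0)&(A[...,2]<z1)&red]
    f=least_squares(lambda c:np.hypot(q[:,0]-c[0],q[:,1]-c[1])-R,[p[0]+.01,p[1]+.01],loss='soft_l1',f_scale=.002); return f.x.round(4),len(q),q[:,2].min().round(4)
b=p[2]-.128
print('low',axis(b+.012,b+.045,.03)); print('high',axis(b+.055,b+.09,.03))
m=(r<.05)&red&(A[...,2]>.01); print('min z',np.percentile(A[m][:,2],[0.5,2,5]).round(4))
cv2.imwrite(f'pics/{sys.argv[1]}c.png',cv2.resize(s['image'][50:210,140:300],(600,600)))
E
python3 b.py s7
```

```text
at [0.5381 0.1048 0.2368] t 14.1 jaw 0.2 -> 0 open 0.341 F [ 0.6  0.2 -2.8] q [ 0.27  0.24 -0.61  1.81  0.15  1.13 -0.39]
  d cm [ 9.68  0.18 -0.12] r deg [ 0.24  0.02 -0.  ]
low (array([0.5388, 0.1055]), 276, np.float64(0.1209))
high (array([0.5386, 0.1055]), 316, np.float64(0.1639))
min z [0.0167 0.0307 0.1141]
```

View pics/s7c.png

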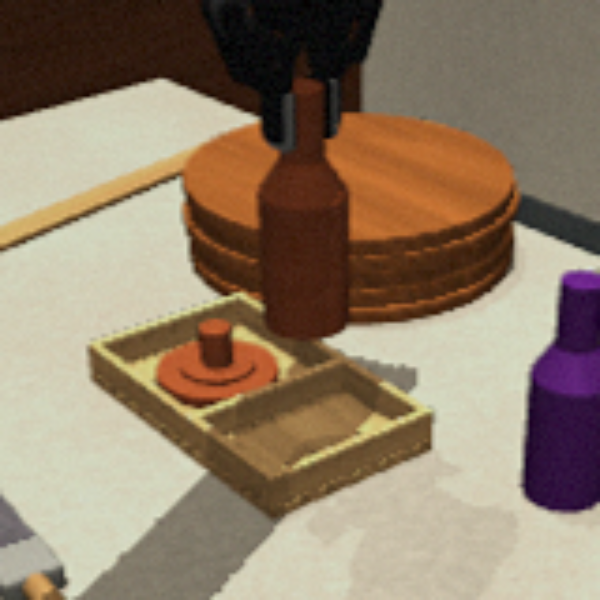

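The bottle hangs upright (crop px (305,250)) over the narrow bay. Its axis fits at (0.539,0.1055) low and high, against a target of (0.540,0.106). Lower it.

>>> drive_tool:
  rows:
    - {"dx":1,"dy":0.1,"dz":-0.1,"rx":0,"ry":0,"rz":0,"claw":-1}
    - {"dx":2.5,"dy":0.1,"dz":-0.1,"rx":0,"ry":0,"rz":0,"claw":-1}
    - {"dx":4,"dy":0.1,"dz":-0.1,"rx":0,"ry":0,"rz":0,"claw":-1}
    - {"dx":5.2,"dy":0.1,"dz":-0.1,"rx":0,"ry":0,"rz":0,"claw":-1}
    - {"dx":6,"dy":0.1,"dz":-0.1,"rx":0,"ry":0,"rz":0,"claw":-1}

```text
t: 14.6
ee_pos: [0.5376, 0.1066, 0.1743]
tool_rot: [-1.458, 1.567, -3.023]
force: [-0.3, -0.2, -3.4]
opening: 0.339
```

>>> drive_tool:
  rows:
    - {"dx":0.7,"dy":0,"dz":0,"rx":0,"ry":0,"rz":0,"claw":-1}
    - {"dx":1.5,"dy":0,"dz":0,"rx":0,"ry":0,"rz":0,"claw":-1}
    - {"dx":2.2,"dy":0,"dz":0,"rx":0,"ry":0,"rz":0,"claw":-1}
    - {"dx":2.8,"dy":0,"dz":0,"rx":0,"ry":0,"rz":0,"claw":-1}
    - {"dx":3.1,"dy":0,"dz":0,"rx":0,"ry":0,"rz":0,"claw":-1}

```text
t: 15.1
ee_pos: [0.5388, 0.1068, 0.1452]
tool_rot: [-1.406, 1.57, -2.971]
force: [-0.8, -0.9, -2.7]
opening: 0.339
```

>>> drive_tool:
  rows:
    - {"dx":0.1,"dy":0,"dz":0,"rx":0,"ry":0,"rz":0,"claw":-1}
    - {"dx":0.2,"dy":0,"dz":0,"rx":0,"ry":0,"rz":0,"claw":-1}
    - {"dx":0.3,"dy":0,"dz":0,"rx":0,"ry":0,"rz":0,"claw":-1}
    - {"dx":0.3,"dy":0,"dz":0,"rx":0,"ry":0,"rz":0,"claw":-1}
    - {"dx":0.3,"dy":0,"dz":0,"rx":0,"ry":0,"rz":0,"claw":-1}

```text
t: 15.6
ee_pos: [0.5392, 0.107, 0.143]
tool_rot: [1.67, 1.57, 0.105]
force: [0.1, 0.2, -3.5]
opening: 0.344
```

>>> drive_tool:
  rows:
    - {"dx":0.1,"dy":0,"dz":0,"rx":0,"ry":0,"rz":0,"claw":-1}
    - {"dx":0.2,"dy":0,"dz":0,"rx":0,"ry":0,"rz":0,"claw":-1}
    - {"dx":0.3,"dy":0,"dz":0,"rx":0,"ry":0,"rz":0,"claw":-1}
    - {"dx":0.4,"dy":0,"dz":0,"rx":0,"ry":0,"rz":0,"claw":-1}
    - {"dx":0.4,"dy":0,"dz":0,"rx":0,"ry":0,"rz":0,"claw":-1}

```text
t: 16.1
ee_pos: [0.5388, 0.1069, 0.1386]
tool_rot: [-1.479, 1.57, -3.044]
force: [0.6, -0.5, -2.9]
opening: 0.341
```

>>> drive_tool:
  rows:
    - {"dx":0.1,"dy":0,"dz":0,"rx":0,"ry":0,"rz":0,"claw":-1}
    - {"dx":0.2,"dy":0,"dz":0,"rx":0,"ry":0,"rz":0,"claw":-1}
    - {"dx":0.2,"dy":0,"dz":0,"rx":0,"ry":0,"rz":0,"claw":-1}
    - {"dx":0.2,"dy":0,"dz":0,"rx":0,"ry":0,"rz":0,"claw":-1}
    - {"dx":0.2,"dy":0,"dz":0,"rx":0,"ry":0,"rz":0,"claw":-1}

```text
t: 16.6
ee_pos: [0.5391, 0.107, 0.1368]
tool_rot: [1.95, 1.571, 0.385]
force: [0.4, 0.6, -3.0]
opening: 0.337
```

>>> drive_tool:
  rows:
    - {"dx":0.1,"dy":0,"dz":0,"rx":0,"ry":0,"rz":0,"claw":-1}
    - {"dx":0.15,"dy":0,"dz":0,"rx":0,"ry":0,"rz":0,"claw":-1}
    - {"dx":0.2,"dy":0,"dz":0,"rx":0,"ry":0,"rz":0,"claw":-1}
    - {"dx":0.2,"dy":0,"dz":0,"rx":0,"ry":0,"rz":0,"claw":-1}
    - {"dx":0.2,"dy":0,"dz":0,"rx":0,"ry":0,"rz":0,"claw":-1}

```text
t: 17.1
ee_pos: [0.5396, 0.107, 0.1359]
tool_rot: [1.383, 1.57, -0.182]
force: [-1.2, -0.1, 4.5]
opening: 0.339
```

Contact (+4.5 N, a 7.5 N change). Open slowly, then rise.

>>> drive_tool:
  rows:
    - {"dx":-0.05,"dy":0,"dz":0,"rx":0,"ry":0,"rz":0,"claw":-0.25}
    - {"dx":-0.05,"dy":0,"dz":0,"rx":0,"ry":0,"rz":0,"claw":-0.1}
    - {"dx":-0.05,"dy":0,"dz":0,"rx":0,"ry":0,"rz":0,"claw":0.1}
    - {"dx":-0.05,"dy":0,"dz":0,"rx":0,"ry":0,"rz":0,"claw":0.3}
    - {"dx":-0.05,"dy":0,"dz":0,"rx":0,"ry":0,"rz":0,"claw":0.3}

```text
t: 17.6
ee_pos: [0.5389, 0.107, 0.1351]
tool_rot: [-2.134, 1.571, 2.585]
force: [-0.1, 0.5, -0.3]
opening: 0.655
```

>>> drive_tool:
  rows:
    - {"dx":-0.5,"dy":0,"dz":0,"rx":0,"ry":0,"rz":0,"claw":0.3}
    - {"dx":-2,"dy":0,"dz":0,"rx":0,"ry":0,"rz":0,"claw":0.3}
    - {"dx":-5,"dy":0,"dz":0,"rx":0,"ry":0,"rz":0,"claw":0.3}
    - {"dx":-8,"dy":0,"dz":0,"rx":0,"ry":0,"rz":0,"claw":0.3}
    - {"dx":-10,"dy":0,"dz":0,"rx":0,"ry":0,"rz":0,"claw":0.3}

```text
t: 18.1
ee_pos: [0.5404, 0.1077, 0.2391]
tool_rot: [1.737, 1.566, 0.173]
force: [0.3, 0.5, 0.9]
opening: 0.645
```

>>> drive_tool:
  rows:
    - {"dx":0,"dy":0,"dz":0,"rx":0,"ry":0,"rz":0,"claw":0.3}
    - {"dx":0,"dy":0,"dz":0,"rx":0,"ry":0,"rz":0,"claw":0.3}
    - {"dx":0,"dy":0,"dz":0,"rx":0,"ry":0,"rz":0,"claw":0.3}
    - {"dx":0,"dy":0,"dz":0,"rx":0,"ry":0,"rz":0,"claw":0.3}
    - {"dx":0,"dy":0,"dz":0,"rx":0,"ry":0,"rz":0,"claw":0.3}

```text
t: 18.6
ee_pos: [0.5383, 0.1067, 0.2341]
tool_rot: [-1.502, 1.568, -3.067]
force: [0.0, 0.9, -0.6]
opening: 0.651
```

```bash
sed -i "s/^b=.*/b=.008/" b.py; python3 b.py s8
```

```text
at [0.5384 0.1068 0.2343] t 18.65 jaw 0.4 -> 0 open 0.65 F [-0.1  0.5 -0.5] q [ 0.27  0.25 -0.61  1.81  0.15  1.13 -0.39]
  d cm [9.43 0.17 0.08] r deg [0.35 0.01 0.11]
low (array([0.5037, 0.0701]), 240, np.float64(0.0201))
high (array([0.5404, 0.1083]), 265, np.float64(0.0636))
min z [0.0126 0.0172 0.0229]
```

View pics/s8c.png

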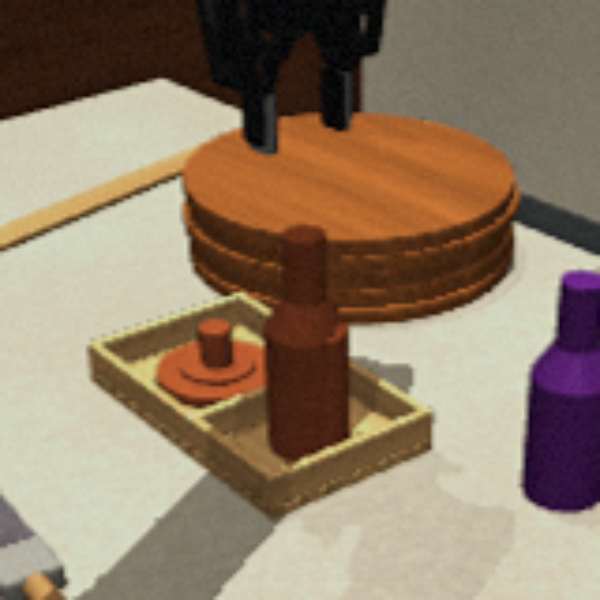

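The bottle stands upright in the narrow bay (crop px (308,390)), the lid lies flat in the wide bay (215,370), and the gripper is clear above. The "low" circle fit is a false minimum from wrong points (it lands outside the tray), and the picture contradicts it.

```bash
python3 -c "
from h import *
print(manip.sign_off())"
```

```text
the job is handed in; nothing more can be done
None
```

The tray is loaded and the job is handed in at about 18.7 s of the 72 s. I set the large red lid knob up in the wide bay and released it, then stood the tall red bottle in the narrow bay. Both were lowered about 1 mm at a time until the wrist felt the floor (8 N for the lid, 4.5 N for the bottle), then released. None of the look-alikes was touched.

**Last checks:**
- **Lid:** the disc top read 18–20 mm and the knob top 54 mm, which fits a lid lying flat on the 8 mm floor. I released it within about 1 mm of the bay's centre.
- **Bottle:** it is upright in the picture, and its upper body fits at (0.540, 0.108) m against a target of (0.540, 0.106) m.
- **Gripper:** it is open, about 6 cm above the bottle and touching nothing.

**One check disagreed:** the final circle fit on the bottle's lower body gave (0.504, 0.070) m. I took that as a bad fit, because the picture and the upper-body fit both contradict it. I did not measure the lower body again before handing in.

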